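Roll the pipe stub into the V-cradle

ROBOT

A 7-joint arm with a two-finger parallel gripper is mounted at the origin on a cart in front of the work surface, level with it; the furniture and walls round the work are solid. World frame = base frame: x ahead of the robot, y to its left, z up, the work surface at z = 0. Lengths are in m, angles in rad, forces in N, time in s.
With the tool pointing down it reaches from about 0.4 to 0.85 m from the base axis. Payload 10.4 kg.
Tool frame: the origin (TCP) lies between the finger pads; the fingertips stand 22 mm ahead of it and the grasp point (between the pads) lies 3 mm ahead of it (r.nose_length is the distance from the TCP to the fingertips, in m); z points along the fingers, y is the line along which they close (so a half turn about z gives the same grasp; the last joint's range is limited). The gripper opens to 87 mm and grips with 3 to 60 N. Pads are 19 mm wide; open, the fingers measure 117 mm over their backs; the gripper's body (75 mm by 190 mm) begins 51 mm behind the grasp point.
Start: joints at [1.257, 0.332, -0.065, 1.46, 0.022, 1.35, -0.088], TCP at [0.179, -0.599, 0.21] pointing down, gripper open.
Joint ranges: [-2.6, 2.6], [-0.5, 2.12], [-1.47, 1.34], [0.16, 2.42], [-1.27, 4.41], [0.06, 2.06], [-2.6, 2.6]. Speed limits (rad/s): [2.22, 2.22, 2.79, 2.79, 3.14, 3.14, 3.14].

INTERFACE

Orientations are given as a unit quaternion [x, y, z, w].
In Python, from bench import readout, cams, r gives the robot as it stands. The module is installed in compiled form; this text tells all that it offers.
- The arm moves only by the tool step_arm, never from a script. Its argument "deltas" is a list that holds one entry, the list of rows, each a list of 7 numbers: the turn, a rotation vector about the tool's x, y, z in rad, then the shift along the tool's x, y, z in m, then the opening in per cent of the stroke, from 0 (shut) to 100 (fully open). A call has 1 to 20 rows; each row is the pose to reach, as a shift and turn from the pose commanded when the call began, along the tool's axes at that moment; what a row does not reach only later rows make up. A row lasts 1/8 s, in which the tool goes at most 62.5 mm and 10.7 degrees, less where a joint would pass 70% of its speed; a pose out of reach is approached as far as the arm can. A call with a gripper value outside its range is refused whole. The fingers move at their own pace and stop on an object; "squeeze" is the grip in N (left out, the last holds). Time passes only in rows, so rows that repeat a pose let the fingers close. It gives the time, the measured TCP pose, the force, the opening and the grip force at its end, in the units of the state.
- readout.read_state(): the state, without advancing time (a new reading comes with each control period).
- cams.camera(name): name is "scene" or "top" or "wrist"; returns a dict with "img" (400x640x3 uint8, red, green, blue), "fx", "fy", "cx", "cy" (pixels), "k1" (the pictures are not rectified: a ray, as slopes to the right and down, at radius r is drawn at 1 + k1 r^2 times it, then the intrinsics apply), "origin" and "rotation" of the camera in the world; the wrist camera has in their place "T_tool_cam" (4x4, takes a point from camera to tool coordinates, whose origin is the TCP and whose axes are the flange's). Camera axes: x right, y up, looking along -z (the intrinsics and any distortion apply to the point x, -y, -z); pixel columns grow to the right and rows downward; lengths in m; the calibration is good to about 2 mm. A picture is of the moment at which its call begins: read the wrist's pose just before it. There is no depth.
- r.close_job(): hands the job in; it is judged then, once.
The state is a dict: "time": time; "joint_positions": joint angles; "joint_vel": joint speeds; "joint_torque": joint torques, N m; "ee_pos": TCP position; "eef_rot": TCP orientation; "ft_force": force on the tool from outside, world axes, zero at the start; "torque": the same for the moment, N m; "width": finger opening in m; "grip_force": force on a finger pad.
Only numpy, scipy, OpenCV 4.12 (cv2) and the standard library are available. Lean on these libraries where they do the work, as an engineer would, in place of code of your own. Each camera call takes 0.05 s, during which the arm holds its last target. There are 200 camera calls.

TASK

Roll the steel pipe stub along the bench into the V-cradle by pushing its side with the fingertips, slowly and without ever gripping or lifting it: up the cradle's ramp, over the ridge and down into the groove, but not on up the cradle's back. It should end lying at rest in the groove, its whole length on the cradle. Leave the vial, the dish and the beaker where they stand.

Things in the scene. Friction and masses are not known exactly. Their poses are not given: they have to be found in the camera images.
- pipe: Polished steel pipe stub, 40 mm in diameter, 120 mm long, thin dark ring near each end, black bores, 0.25 to 0.5 kg. Slippery (friction about 0.35), so it rolls when pushed on its side at mid-height. Lies on the bench before the ramp, roughly parallel to the groove (within 0.18 rad). Origin at its centre, 20 mm above the bench; x along its axis; y and z turn as it rolls.
- pipe_center (a point): Centre of the pipe stub, on its axis, half-way along. At the start it lies 150 to 210 mm before the bottom of the V and up to 12 mm to the side of the groove's middle.
- cradle: V-cradle of 3 mm sheet metal, fixed to the bench, 210 mm wide along the groove, open at both ends. Origin on the bench plane under the V's bottom, half-way along it; x horizontal from ramp to back (loading direction), y along the groove, z up. Upper surface as x, z in mm: ramp toe (-66, 0), ridge (-14, 11), V bottom (0, 3), bend (18, 13), top of back (36, 44); a foot reaches x = 58.
- vial: Loose screw-cap sample vial, 27 mm across, 58 mm tall, standing beside the pipe's way. Bystander. Origin at the centre of its underside.
- dish: Loose flat round dish, 64 mm across, 14 mm tall, lying behind the cradle. Bystander. Origin at the centre of its underside.
- cup: Loose clear beaker, 52 mm across, 67 mm tall, standing beside one end of the cradle. Bystander. Origin at the centre of its underside.
- cradle_seat (a point): Where the pipe's centre lies when it is seated in the middle of the groove: in the cradle's frame x = 0, y = 0, z = 26 mm. On passing the ridge the pipe's axis lies at x = -14, z = 31 mm.
Things that resemble listed ones, but are neither listed nor needed, are in the scene too. Leave any pink look-alike of the cradle alone.

How it is judged:
On the way:
1. the pipe has rolled a quarter turn or so on the bench (it is not dragged) (angle between pipe's own z axis and vertical above 1.2 rad and height (world z) of pipe_center below 0.024 m), for 0.05 s.
At the end, for the whole second after the job is handed in: The pipe lies at rest in the V: its axis within 6 mm of the seated line and at the seated height within 3 mm, parallel to the groove within 0.08 rad, its centre within 45 mm of the middle of the groove (no end overhangs). Vial, dish and beaker each within 20 mm of their start (x of pipe_center in the frame of cradle between -0.006 and 0.006 m and y of pipe_center in the frame of cradle between -0.045 and 0.045 m and z of pipe_center in the frame of cradle between 0.0235 and 0.0295 m and angle between the x axis of pipe and the y axis of cradle, either way round below 0.08 rad and linear speed of pipe below 0.02 m/s and distance of each of vial, dish, cup from where it was at the start of the episode below 0.02 m); the robot touches nothing.
It fails at once if the pipe is lifted off the bench before it reaches the ramp (x of pipe_center in the frame of cradle below -0.085 m and height (world z) of pipe_center above 0.027 m).
It fails at once if the pipe is lifted clear of the cradle or stood on end (height (world z) of pipe_center above 0.045 m or angle between pipe's own x axis and vertical below 1.1 rad).
It fails at once if the pipe is pushed on up the cradle's back, 18 mm or more past its seat (x of pipe_center in the frame of cradle above 0.018 m).
It fails at once if the pipe is flung (faster than 0.45 m/s) (linear speed of pipe above 0.45 m/s).
It fails at once if a bystander is pushed away or tipped (distance of any of vial, dish, cup from where it was at the start of the episode above 0.03 m or angle between any of vial, dish, cup's own z axis and vertical above 0.5 rad).
It also fails if it takes over 38 s, if anything falls off the work surface, if the arm or the gripper's body presses on something with over 40 N, if the wrist force passes 120 N, or if a joint passes its speed limit or range.

## Working session

There is one attempt and no reset: what is moved stays moved. The work goes in short steps, Python scripts to look and compute and a tool call to move; the robot and the scene stay as the last step left them, time stands still between calls to the robot, and variables do not carry over. Pictures are saved under pics/ and viewed, at most 10 in all, crops included, and the job is handed in when it is done.

Besides the shell and the picture viewer there is one more tool, called after "Emit:" as a command line: name --argument value ..., lists and objects as JSON in quotes. step_arm: Moves the arm, as the interface text tells. Its arguments: {"type":"object","properties":{"deltas":{"type":"array"},"squeeze":{"type":"number"}},"required":["deltas"]}

```bash
mkdir -p pics; cat > h.py <<'E'
import numpy as np, cv2
from bench import readout, cams, r
from scipy.spatial.transform import Rotation as R
def grab(n,f):
    c=cams.camera(n); cv2.imwrite(f'pics/{f}.png',c['img'][:,:,::-1]); np.save(f'pics/{f}.npy',c,allow_pickle=True); return c
def load(f): return np.load(f'pics/{f}.npy',allow_pickle=True).item()
def ray(c,uv):
    uv=np.atleast_2d(np.array(uv,float)); K=np.array([[c['fx'],0,c['cx']],[0,c['fy'],c['cy']],[0,0,1.]])
    p=cv2.undistortPoints(uv[:,None],K,np.array([c['k1'],0,0,0,0.]))[:,0]
    d=np.c_[p[:,0],-p[:,1],-np.ones(len(p))]
    return np.array(c['origin']),d@np.array(c['rotation']).T
def onz(c,uv,z):
    o,d=ray(c,uv); return o+d*((z-o[2])/d[:,2])[:,None]
E
python3 - <<'E'
from h import *
s=readout.read_state(); print(s)
for n in('top','scene'):
    c=grab(n,n+'0'); print({k:v for k,v in c.items() if k!='img'})
E
```

```text
{'time': 0.0, 'joint_positions': array([ 1.25741788,  0.33288268, -0.06471969,  1.46094258,  0.02157969,
        1.34988802, -0.08851903]), 'joint_vel': array([-0.00140118,  0.00135628, -0.00130633, -0.00103836,  0.00153326,
        0.00027258,  0.00078284]), 'joint_torque': array([-2.21615501e-04, -6.23252320e+01,  2.47326004e-02, -3.89892662e+01,
       -6.13116869e-02,  3.96941090e-02,  1.58159460e-04]), 'ee_pos': array([ 0.17908256, -0.59837267,  0.20944664]), 'eef_rot': array([ 9.89448171e-01,  1.44885498e-01, -1.22774963e-04, -7.02375198e-04]), 'ft_force': array([-0.06036229, -0.98686523,  0.58600031]), 'torque': array([-0.04676169,  0.00863184,  0.04113884]), 'grip_force': 0.0, 'width': 0.08711241334046756}
{'fx': 472.5210689121314, 'fy': 472.5210689121314, 'cx': 324.11300144452355, 'cy': 200.54632492204223, 'k1': -0.1107602839244273, 'origin': array([0.41882811, 0.3013454 , 0.9677026 ]), 'rotation': array([ 0.07390592, -0.07254659, -0.69921624,  0.70736946])}
{'fx': 477.1482185707284, 'fy': 477.1482185707284, 'cx': 326.2784842703375, 'cy': 191.48319159440126, 'k1': -0.05633737466509757, 'origin': array([ 0.1035529 , -0.28104183,  0.84217971]), 'rotation': array([ 0.34505114, -0.13079786, -0.30731104,  0.87714968])}
```

```bash
sed -i "s/d@np.array(c\['rotation'\]).T/R.from_quat(c['rotation']).apply(d)/" h.py
```

```text
(no output)
```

View pics/top0.png

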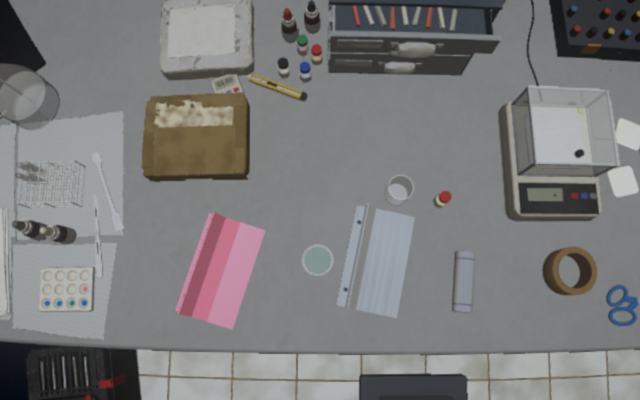

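View pics/scene0.png

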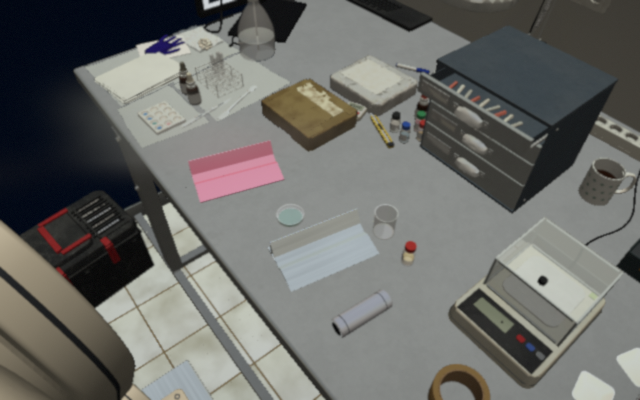

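Top view: the pipe is at about (464,281) and the light-blue cradle spans columns 338–413, with its ramp on the right. The vial is at (443,199), the beaker at (400,188), the dish at (318,260), and the pink decoy at the left. The scene view agrees. I'll crop in for exact edges.

```bash
python3 - <<'E'
from h import *
c=load('top0'); im=c['img'][:,:,::-1]
cv2.imwrite('pics/crop.png',cv2.resize(im[170:330,300:500],None,fx=3.7,fy=3.7,interpolation=cv2.INTER_CUBIC))
for uv in [(464,281),(414,212),(398,317),(443,199),(400,188),(318,260)]: print(uv,onz(c,uv,0.0).round(4))
E
```

```text
(464, 281) [[0.4576 0.0162 0.    ]]
(414, 212) [[0.6002 0.1162 0.    ]]
(398, 317) [[0.3853 0.1533 0.    ]]
(443, 199) [[0.6288 0.0538 0.    ]]
(400, 188) [[0.6514 0.1446 0.    ]]
(318, 260) [[0.4983 0.3155 0.    ]]
```

View pics/crop.png

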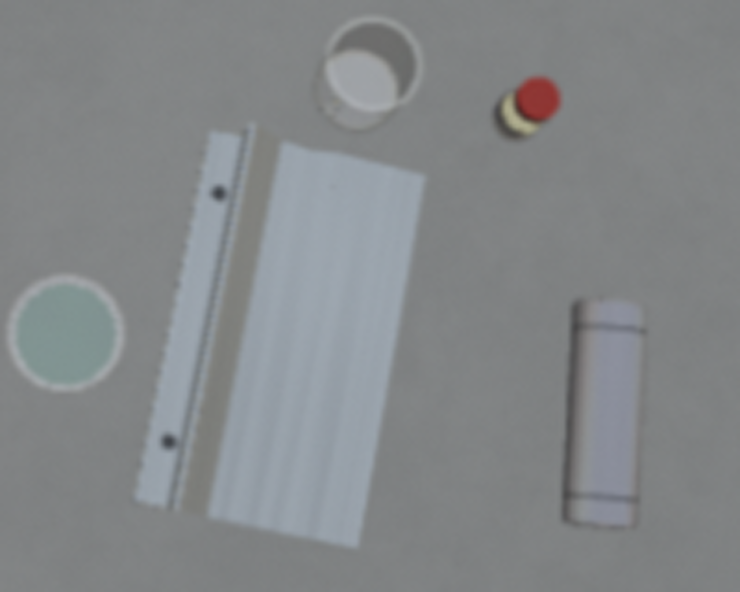

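```bash
cat >> h.py <<'E'
def crop2(p): return np.array(p)/3.7+np.array([300,170])-0.4
def cradle():
    c=load('top0')
    t=onz(c,crop2([(425,175),(358,548)]),0.0015)[:,:2]; f=onz(c,crop2([(210,130),(135,501)]),0.003)[:,:2]; b=onz(c,crop2([(250,124),(175,511)]),0.044)[:,:2]
    return t,f,b
E
python3 - <<'E'
from h import *
c=load('top0')
t,f,b=cradle()
for q in(t,f,b): print(q.round(4),np.linalg.norm(q[0]-q[1]),np.degrees(np.arctan2(*(q[0]-q[1])[::-1])))
x=(f.mean(0)-t.mean(0));print('len t-f',np.linalg.norm(x),'dir',np.degrees(np.arctan2(x[1],x[0])))
ends=np.r_[t,f,b]; d=(t[0]-t[1])+(f[0]-f[1])+(b[0]-b[1]); d/=np.linalg.norm(d); n=np.array([-d[1],d[0]]); # n = loading dir?
if n@x<0:n=-n
print('groove dir',d,'load',n)
offs=[(t.mean(0))+n*.066,f.mean(0)-n*.058,b.mean(0)-n*.036]
print('origin ests',np.round(offs,4))
P=onz(c,crop2([(574,298),(643,304),(637,527),(563,521)]),0.02)[:,:2]
e=[(P[0]+P[1])/2,(P[2]+P[3])/2]; a=e[0]-e[1]; ctr=P.mean(0); O=np.mean(offs,0)
print('pipe',P.round(4),'len',np.linalg.norm(a),'ctr',ctr,'ang to groove',np.degrees(np.arctan2(a[1],a[0])-np.arctan2(d[1],d[0])),'in cradle',(ctr-O)@n,(ctr-O)@d)
print('vial',onz(c,crop2([(538,100)]),.058),'cup',onz(c,crop2([(372,66)]),.067))
print(R.from_quat(readout.read_state()['eef_rot']).as_matrix().round(3))
E
```

```text
[[0.5896 0.1158]
 [0.384  0.1568]] 0.20967019742787008 -11.283616019166347
[[0.6138 0.2371]
 [0.4082 0.2779]] 0.20951524852837172 -11.225603323248684
[[0.609  0.2182]
 [0.4038 0.2581]] 0.20907700495848067 -11.002179895994304
len t-f 0.12358598108314212 dir 78.69349427746886
groove dir [ 0.98105465 -0.19373117] load [0.19373117 0.98105465]
origin ests [[0.4996 0.2011]
 [0.4998 0.2006]
 [0.4994 0.2029]]
pipe [[5.188e-01 3.870e-02]
 [5.156e-01 3.000e-04]
 [3.955e-01 8.600e-03]
 [3.988e-01 4.890e-02]] len 0.12038442368409953 ctr [0.45719284 0.02414055] ang to groove 6.781552008107877 in cradle -0.18223681586222754 -0.00722378821182118
vial [[0.62103657 0.06435468 0.058     ]] cup [[0.63646988 0.15512505 0.067     ]]
[[ 0.958  0.287 -0.   ]
 [ 0.287 -0.958  0.001]
 [-0.    -0.001 -1.   ]]
```

```bash
python3 - <<'E'
from h import *
s=readout.read_state(); M=R.from_quat(s['eef_rot'])
y=np.array([.997,-.077,0]); x=np.array([.077,.997,0]); G=R.from_matrix(np.c_[x/np.linalg.norm(x),y/np.linalg.norm(y),[0,0,-1]])
print((M.inv()*G).as_rotvec().round(4), M.inv().apply(np.array([.4525,-.035,.11])-s['ee_pos']).round(4), r.nose_length)
E
```

```text
[-1.100e-03 -7.000e-04 -1.203e+00] [ 0.4235 -0.4613  0.1001] 0.022
```

Emit:
step_arm --deltas '[[[0,0,-0.1,0.035,-0.038,0,100],[0,0,-0.2,0.07,-0.077,0,80],[0,0,-0.3,0.106,-0.115,0,70],[0,0,-0.4,0.141,-0.154,0,70],[0,0,-0.5,0.176,-0.192,0,70],[0,0,-0.6,0.212,-0.231,0,70],[0,0,-0.7,0.247,-0.269,0,70],[0,0,-0.8,0.282,-0.308,0.01,70],[0,0,-0.9,0.318,-0.346,0.02,70],[0,0,-1.0,0.353,-0.384,0.04,70],[0,0,-1.1,0.388,-0.423,0.06,70],[0,0,-1.2,0.424,-0.461,0.08,70],[-0.001,-0.001,-1.203,0.4235,-0.4613,0.1,70],[-0.001,-0.001,-1.203,0.4235,-0.4613,0.1,70],[-0.001,-0.001,-1.203,0.4235,-0.4613,0.1,70],[-0.001,-0.001,-1.203,0.4235,-0.4613,0.1,70]]]'

```text
time: 2.1
ee_pos: [0.4531, -0.0361, 0.1111]
eef_rot: [0.734, 0.679, -0.0, 0.001]
ft_force: [-1.1, 0.7, -0.7]
width: 0.0612
grip_force: 0.0
```

Emit:
step_arm --deltas '[[[0,0,0,0,0,0.02,70],[0,0,0,0,0,0.04,70],[0,0,0,0,0,0.06,70],[0,0,0,0,0,0.074,70],[0,0,0,0,0,0.078,70],[0,0,0,0,0,0.078,70],[0,0,0,0,0,0.078,70]]]'

```text
time: 2.98
ee_pos: [0.4532, -0.0356, 0.0329]
eef_rot: [0.734, 0.679, -0.0, 0.001]
ft_force: [-0.9, 1.5, -0.4]
width: 0.0612
grip_force: 0.0
```

```bash
python3 - <<'E'
from h import *
s=readout.read_state(); print(s['ee_pos'],s['time'],s['ft_force'])
c=grab('top','top1'); grab('scene','scene1')
cv2.imwrite('pics/crop1.png',cv2.resize(c['img'][190:330,320:520,::-1],None,fx=3.7,fy=3.7,interpolation=cv2.INTER_CUBIC))
E
```

```text
[ 0.45321431 -0.03561577  0.03288693] 2.975 [-0.93943986  1.49797082 -0.37695549]
```

View pics/scene1.png

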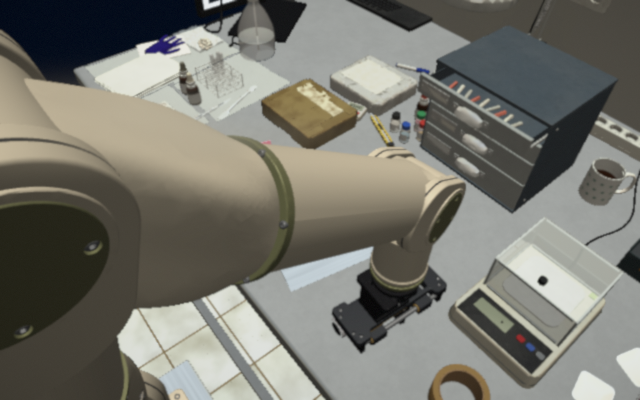

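The gripper is down behind the pipe and hides it in this view, so I'll use the top camera to monitor. Next is a gentle first push.

Emit:
step_arm --deltas '[[[0,0,0,0.006,0,0,70],[0,0,0,0.012,0,0,70],[0,0,0,0.018,0,0,70],[0,0,0,0.023,0,0,70],[0,0,0,0.027,0,0,70],[0,0,0,0.031,0,0,70],[0,0,0,0.035,0,0,70],[0,0,0,0.039,0,0,70],[0,0,0,0.043,0,0,70],[0,0,0,0.047,0,0,70],[0,0,0,0.05,0,0,70],[0,0,0,0.051,0,0,70],[0,0,0,0.051,0,0,70]]]'

```text
time: 4.7
ee_pos: [0.4566, 0.0153, 0.0321]
eef_rot: [0.734, 0.679, -0.0, 0.001]
ft_force: [0.1, -0.2, -0.3]
width: 0.0606
grip_force: 0.0
```

```bash
python3 - <<'E'
from h import *
s=readout.read_state(); print(s['ee_pos'],s['time'],s['ft_force'])
c=grab('top','top2')
cv2.imwrite('pics/crop2.png',cv2.resize(c['img'][180:330,310:510,::-1],None,fx=3.7,fy=3.7,interpolation=cv2.INTER_CUBIC))
E
```

```text
[0.45658989 0.01529986 0.03214511] 4.7 [ 0.05865078 -0.19132361 -0.25794852]
```

View pics/crop2.png

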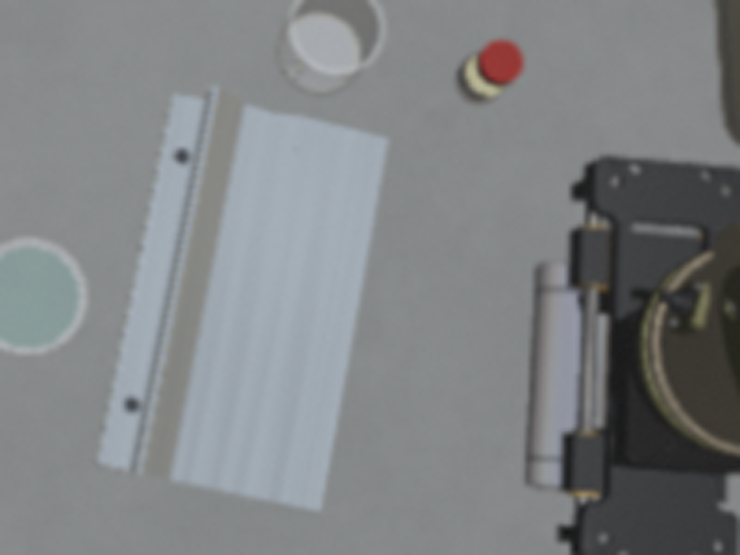

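```bash
cat >> h.py <<'E'
O=np.array([.4996,.2013]); D=np.array([.98105,-.19373]); N=np.array([.19373,.98105])
def pose(f,p,off,s=3.7,z=.02):
    P=onz(load(f),np.array(p)/s+np.array(off)-.4,z)[:,:2]; a=P[0]-P[1]; u=np.array([-a[1],a[0]])/np.linalg.norm(a)
    c=P.mean(0)-.0197*u; st=readout.read_state(); t=st['ee_pos'][:2]; M=R.from_quat(st['eef_rot']).as_matrix()
    print('len',np.linalg.norm(a),'ctr',c,'cradle x,y',(c-O)@N,(c-O)@D,'pipe-groove deg',np.degrees(np.arctan2(a[1],a[0])-np.arctan2(D[1],D[0])))
    print('tcp cradle',(t-O)@N,(t-O)@D,'tool y deg rel groove',np.degrees(np.arctan2(M[1,1],M[0,1])-np.arctan2(D[1],D[0])),'gap along tool x',(c-t)@M[:2,0],'tool y',(c-t)@M[:2,1])
E
python3 -c "
from h import *
pose('top2',[(539,264),(528,484)],(310,180))"
```

```text
len 0.11872476416413577 ctr [0.45630475 0.0231265 ] cradle x,y -0.18318470096143366 -0.007957256616367116 pipe-groove deg 6.273716215103397
tcp cradle -0.1908954299573945 -0.00610963362812217 tool y deg rel groove 6.754833026161944 gap along tool x 0.007874553580100224 tool y -0.0009278572630341884
```

```bash
python3 -c "
from h import *
c=load('top2')
print(readout.read_state())
for z in (.05,.08,.1,.13):print(z,onz(c,np.array([(590,160),(568,535),(600,290),(597,435)])/3.7+[310,180],z).round(3).tolist())
c=grab('top','top3');w=grab('wrist','wr3');print(w['T_tool_cam'],w['fx'],w['cx'],w['cy'],w['k1'])
print(np.abs(c['img'].astype(int)-load('top2')['img']).max())
"
```

```text
{'time': 4.75, 'joint_positions': array([ 0.54575408,  0.23294356, -0.73016277,  2.05026223,  0.19580048,
        0.92572636, -0.36659694]), 'joint_vel': array([ 0.00215271, -0.00012763,  0.0009947 ,  0.00114628,  0.00041531,
       -0.00200765, -0.00093346]), 'joint_torque': array([-1.31480545e-01, -3.96096826e+01, -5.09854496e+00, -3.13680303e+01,
       -5.67245367e-02,  5.83252375e-03, -1.25475187e-02]), 'ee_pos': array([0.45662356, 0.01520387, 0.03216691]), 'eef_rot': array([ 7.33823198e-01,  6.79340081e-01, -4.36180028e-04,  6.14785134e-04]), 'ft_force': array([ 0.29457315, -0.46727801, -0.06331553]), 'torque': array([-0.02726661, -0.15815302,  0.02089391]), 'grip_force': 0.0, 'width': 0.06075740298520232}
0.05 [[0.569, 0.015, 0.05], [0.373, 0.035, 0.05], [0.5, 0.013, 0.05], [0.424, 0.018, 0.05]]
0.08 [[0.564, 0.024, 0.08], [0.374, 0.044, 0.08], [0.497, 0.022, 0.08], [0.424, 0.027, 0.08]]
0.1 [[0.561, 0.031, 0.1], [0.375, 0.049, 0.1], [0.495, 0.029, 0.1], [0.424, 0.033, 0.1]]
0.13 [[0.556, 0.04, 0.13], [0.377, 0.058, 0.13], [0.493, 0.038, 0.13], [0.423, 0.042, 0.13]]
[[-7.84988065e-04  9.62621895e-01  2.70847690e-01  7.55237509e-02]
 [ 9.99999616e-01  8.61110810e-04 -1.62217946e-04  8.88783381e-05]
 [-3.89384421e-04  2.70847459e-01 -9.62622201e-01 -1.74145889e-01]
 [ 0.00000000e+00  0.00000000e+00  0.00000000e+00  1.00000000e+00]] 322.3356910868233 320.6487265337799 202.02970791551584 -0.04727674366575975
23
```

View pics/wr3.png

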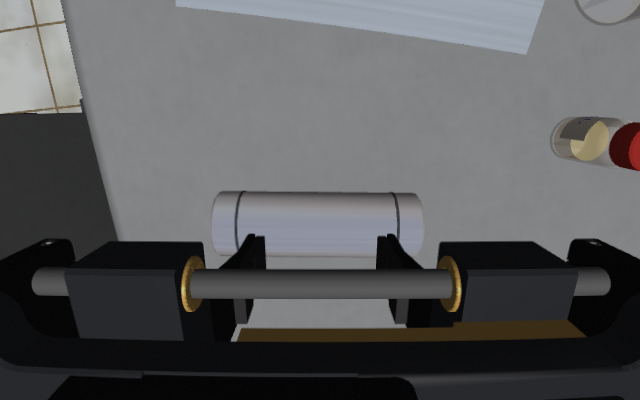

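The wrist view shows the pipe still untouched, just ahead of the fingers: rear edge at row ~255, fingers at columns 250 and 390. That disagrees with the top camera's position, so I'll compare the cameras on shared points.

```bash
python3 - <<'E'
from h import *
def wcam(f):
    c=load(f); s=readout.read_state(); T=np.eye(4); T[:3,:3]=R.from_quat(s['eef_rot']).as_matrix(); T[:3,3]=s['ee_pos']
    X=T@c['T_tool_cam']; c['origin']=X[:3,3]; c['rotation']=R.from_matrix(X[:3,:3]).as_quat(); return c
w=wcam('wr3'); t=load('top0'); s=load('scene0')
print('toe corner top',onz(t,crop2([(425,175),(358,548)]),.0015).round(4).tolist())
print('toe corner wrist',onz(w,[(527,54)],.0015).round(4), 'scene',onz(s,[(378,254),(289,286)],.0015).round(4).tolist())
print('foot scene',onz(s,[(360,211),(270,244)],.04).round(4).tolist())
print('vial base-ish top',onz(t,crop2([(515,115)]),.005).round(4),'wrist',onz(w,[(570,140)],.0).round(4),'scene',onz(s,[(408,260)],0.).round(4))
print('pipe front corners wrist',onz(w,[(240,192),(400,193),(213,222),(423,225)],.025).round(4).tolist())
print('pipe scene ends',onz(s,[(338,325),(388,297)],.02).round(4).tolist())
g=cv2.cvtColor(t['img'],cv2.COLOR_RGB2HSV); 
for n,c in(('top',t),('scene',s)):
    h=cv2.cvtColor(c['img'],cv2.COLOR_RGB2HSV)
    m=((h[...,0]>165)&(h[...,1]>90)).astype(np.uint8)
    k,l,st,ce=cv2.connectedComponentsWithStats(m)
    for i in range(1,k):
        if st[i,4]>40: print(n,ce[i],st[i,4],onz(c,ce[i],.0).round(4))
E
```

```text
toe corner top [[0.5896, 0.1158, 0.0015], [0.384, 0.1568, 0.0015]]
toe corner wrist [[0.5889 0.1155 0.0015]] scene [[0.5848, 0.112, 0.0015], [0.3868, 0.1663, 0.0015]]
foot scene [[0.6119, 0.2048, 0.04], [0.4027, 0.253, 0.04]]
vial base-ish top [[0.624  0.0641 0.005 ]] wrist [[0.6231 0.0617 0.    ]] scene [[0.6255 0.0609 0.    ]]
pipe front corners wrist [[0.4124, 0.0493, 0.025], [0.505, 0.0415, 0.025], [0.3935, 0.0323, 0.025], [0.5187, 0.0206, 0.025]]
pipe scene ends [[0.4025, 0.0303, 0.02], [0.5184, 0.015, 0.02]]
top [209.34991482 267.2967632 ] 2935 [[0.48   0.5381 0.    ]]
top [108.25       384.16666667] 48 [[0.2392 0.7352 0.    ]]
scene [230.23832221 157.92469018] 1049 [[0.4938 0.5729 0.    ]]
scene [234.82424242 172.52727273] 165 [[0.4748 0.5192 0.    ]]
scene [ 51.21428571 215.58928571] 56 [[0.0617 0.6616 0.    ]]
```

```bash
python3 - <<'E'
from h import *
w=load('wr3'); Ti=np.linalg.inv(w['T_tool_cam'])
def pj(p):
    q=Ti@np.r_[p,1]; x,y=q[0]/-q[2],-q[1]/-q[2]; k=1+w['k1']*(x*x+y*y); return np.round([w['fx']*x*k+w['cx'],w['fy']*y*k+w['cy']],1)
for x in(-.0095,0,.0095):
    for z in (0,.022): print(x,z,pj([x,-.0303,z]),pj([x,.0303,z]))
im=w['img'][170:345,190:450,::-1]; cv2.imwrite('pics/wc.png',cv2.resize(np.clip(im.astype(float)*1.8+20,0,255).astype(np.uint8),None,fx=3,fy=3,interpolation=cv2.INTER_CUBIC))
E
```

```text
-0.0095 0 [269.4 260.5] [371.6 260.5]
-0.0095 0.022 [274.5 245.7] [366.5 245.6]
0 0 [268.7 245.7] [372.3 245.7]
0 0.022 [273.9 232.2] [367.1 232.1]
0.0095 0 [267.9 230.5] [373.  230.4]
0.0095 0.022 [273.3 218.3] [367.7 218.2]
```

View pics/wc.png

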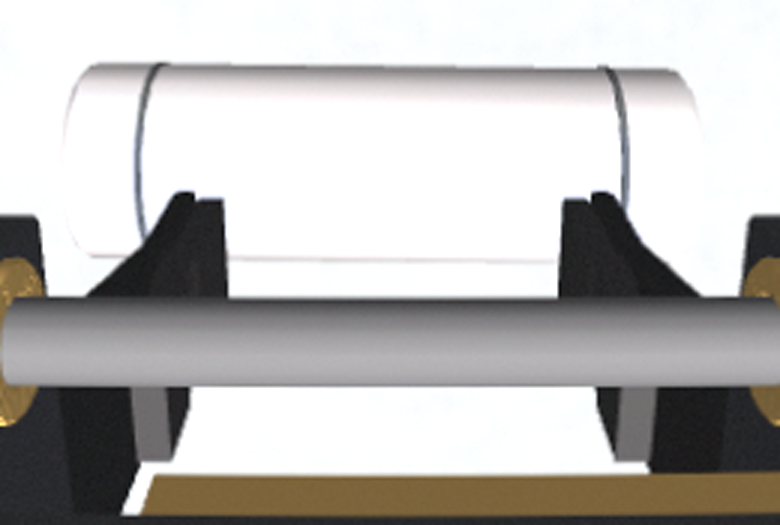

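The fingertips show up at about (264,237) in the wrist view. The stated nose length would put them at (273,218). That suggests the tips are about 35 mm higher than the nominal figure, so they passed over the pipe. I'll retreat and feel for the real tip height from behind the pipe.

Emit:
step_arm --deltas '[[[0,0,0,-0.015,0,0,70],[0,0,0,-0.03,0,0,70],[0,0,0,-0.045,0,0,70],[0,0,0,-0.056,0,0,70],[0,0,0,-0.058,0,0.003,70],[0,0,0,-0.058,0,0.006,70],[0,0,0,-0.058,0,0.008,70],[0,0,0,-0.058,0,0.008,70]]]'

```text
time: 5.85
ee_pos: [0.452, -0.042, 0.024]
eef_rot: [0.734, 0.68, -0.0, 0.0]
ft_force: [-0.7, 0.9, 0.2]
width: 0.0608
grip_force: 0.0
```

Emit:
step_arm --deltas '[[[0,0,0,0,0,0.002,70],[0,0,0,0,0,0.004,70],[0,0,0,0,0,0.004,70]]]'

```text
time: 6.22
ee_pos: [0.452, -0.0425, 0.0201]
eef_rot: [0.734, 0.679, -0.0, 0.0]
ft_force: [0.5, 0.2, -0.8]
width: 0.0611
grip_force: 0.0
```

At TCP z = 0.020 the nominal tips would already be 2 mm below the bench, and there is no contact. So the fingers really are shorter than stated, and I'll keep feeling downward.

Emit:
step_arm --deltas '[[[0,0,0,0,0,0.003,70],[0,0,0,0,0,0.006,70],[0,0,0,0,0,0.008,70],[0,0,0,0,0,0.008,70]]]'

```text
time: 6.72
ee_pos: [0.452, -0.0425, 0.0121]
eef_rot: [0.734, 0.679, -0.0, 0.0]
ft_force: [-0.3, 1.2, 0.5]
width: 0.061
grip_force: 0.0
```

Emit:
step_arm --deltas '[[[0,0,0,0,0,0.003,70],[0,0,0,0,0,0.006,70],[0,0,0,0,0,0.007,70],[0,0,0,0,0,0.007,70]]]'

```text
time: 7.22
ee_pos: [0.4521, -0.0425, 0.0052]
eef_rot: [0.734, 0.679, -0.0, 0.001]
ft_force: [-0.2, -0.9, 0.0]
width: 0.0607
grip_force: 0.0
```

```bash
python3 - <<'E'
from h import *
s=readout.read_state(); print(s['ee_pos'],s['ft_force'])
w=grab('wrist','wr4')
im=w['img'][150:340,190:450,::-1]; cv2.imwrite('pics/wc4.png',cv2.resize(np.clip(im.astype(float)*1.6,0,255).astype(np.uint8),None,fx=3,fy=3,interpolation=cv2.INTER_CUBIC))
E
```

```text
[ 0.45211775 -0.04253165  0.0051715 ] [-0.24823683 -0.87421841  0.01932328]
```

View pics/wc4.png

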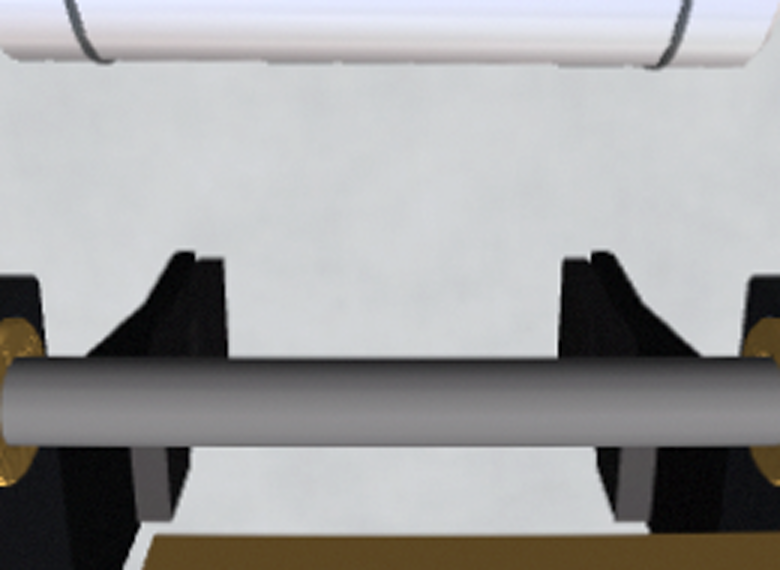

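Emit:
step_arm --deltas '[[[0,0,0,0,0,0.003,70],[0,0,0,0.004,0,0.005,70],[0,0,0,0.01,0,0.005,70],[0,0,0,0.016,0,0.005,70],[0,0,0,0.022,0,0.005,70],[0,0,0,0.028,0,0.005,70],[0,0,0,0.032,0,0.005,70],[0,0,0,0.036,0,0.005,70],[0,0,0,0.04,0,0.005,70],[0,0,0,0.044,0,0.005,70],[0,0,0,0.048,0,0.005,70],[0,0,0,0.052,0,0.005,70],[0,0,0,0.055,0,0.005,70],[0,0,0,0.057,0,0.005,70]]]'

```text
time: 9.02
ee_pos: [0.4566, 0.0145, 0.0002]
eef_rot: [0.734, 0.679, -0.0, 0.001]
ft_force: [0.1, 0.1, 0.2]
width: 0.0608
grip_force: 0.1
```

```bash
cat >> h.py <<'E'
def pipe(f,crop=None):
    """pipe front edge from the top view, by fitting the boundary of the pipe colour"""
    s=readout.read_state(); c=grab('top',f); print(s['time'],s['ee_pos'].round(4),s['ft_force'].round(1))
    if crop is not None: cv2.imwrite(f'pics/{f}c.png',cv2.resize(c['img'][180:330,310:510,::-1],None,fx=3.7,fy=3.7,interpolation=cv2.INTER_CUBIC))
E
python3 -c "
from h import *
pipe('top5',1)"
```

```text
9.025 [4.566e-01 1.450e-02 2.000e-04] [0.1 0.1 0.2]
```

View pics/top5c.png

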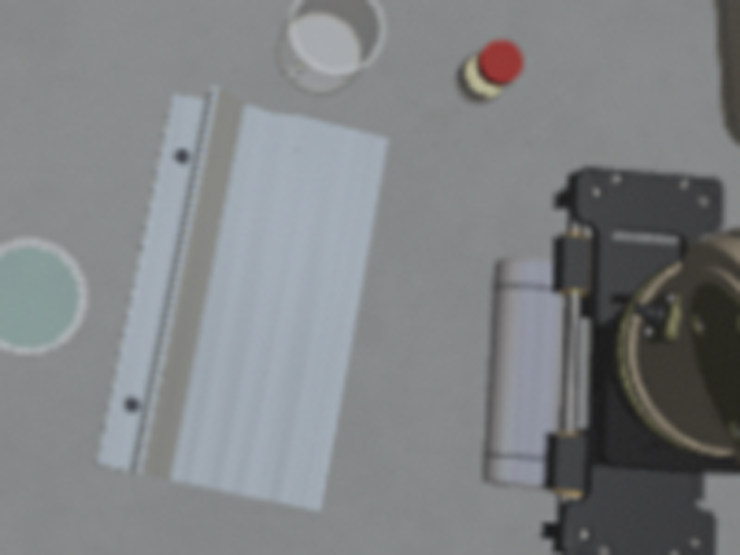

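The pipe has moved ahead: its front edge now runs (497,258)–(485,483) in the crop.

```bash
cat >> h.py <<'E'
def front(f):
    """front edge of pipe in top image: darkest-to-left gradient per row, fitted line -> crop coords"""
    im=load(f)['img'].astype(float); bl=cv2.GaussianBlur(im[...,2]-im[...,1]+0*im[...,0],(3,3),0)  # bluish steel
    return bl
E
python3 - <<'E'
from h import *
pose('top5',[(497,258),(485,483)],(310,180))
im=load('top5')['img'].astype(int)
for r_ in (260,275,300): print(r_, im[r_,425:462].tolist()[::2])
E
```

```text
len 0.12131924098663183 ctr [0.45819038 0.04639893] cradle x,y -0.15998798093444633 -0.010615926300057232 pipe-groove deg 6.315420717375995
tcp cradle -0.191452855792548 -0.006048420568315253 tool y deg rel groove 6.772106251462803 gap along tool x 0.031784074629552045 tool y -0.0008252872421051855
260 [[134, 136, 137], [134, 136, 137], [133, 136, 137], [134, 136, 137], [132, 135, 136], [132, 134, 135], [133, 135, 136], [133, 136, 137], [131, 133, 134], [98, 98, 98], [109, 106, 107], [136, 133, 134], [145, 145, 150], [144, 148, 158], [146, 150, 163], [143, 147, 159], [145, 149, 162], [142, 146, 158], [130, 130, 133]]
275 [[135, 137, 138], [134, 137, 138], [135, 137, 138], [135, 137, 138], [134, 137, 138], [134, 136, 137], [135, 137, 138], [134, 137, 137], [129, 131, 132], [94, 92, 92], [123, 120, 121], [142, 142, 144], [145, 148, 156], [143, 147, 159], [144, 148, 161], [143, 147, 160], [146, 150, 163], [144, 147, 158], [127, 128, 129]]
300 [[133, 136, 136], [134, 137, 138], [134, 136, 137], [134, 136, 137], [134, 136, 137], [134, 137, 138], [132, 134, 135], [130, 132, 133], [94, 94, 94], [117, 115, 116], [138, 139, 142], [146, 150, 156], [143, 147, 158], [145, 148, 162], [143, 146, 159], [145, 149, 162], [99, 102, 111], [36, 36, 38], [62, 64, 65]]
```

Emit:
step_arm --deltas '[[[0,0,0.005,0.004,0,0,70],[0,0,0.015,0.008,0,0,70],[0,0,0.025,0.012,0.001,0,70],[0,0,0.035,0.016,0.001,0,70],[0,0,0.045,0.02,0.001,0,70],[0,0,0.055,0.024,0.001,0,70],[0,0,0.065,0.028,0.002,0,70],[0,0,0.075,0.032,0.002,0,70],[0,0,0.085,0.036,0.002,0,70],[0,0,0.095,0.04,0.003,0,70],[0,0,0.105,0.044,0.003,0,70],[0,0,0.115,0.048,0.004,0,70],[0,0,0.118,0.051,0.004,0,70],[0,0,0.118,0.054,0.004,0,70],[0,0,0.118,0.056,0.004,0,70]]]'

```text
time: 10.95
ee_pos: [0.4648, 0.07, 0.0001]
eef_rot: [0.773, 0.635, -0.0, 0.001]
ft_force: [-0.1, -0.3, 0.4]
width: 0.0607
grip_force: 0.0
```

```bash
cat >> h.py <<'E'
def edge(f,guess,th=112,half=.045,z=.02):
    """pipe front edge: darkest pixel in a window about the guess column (cradle-frame guess x of centre), fit line in world"""
    c=load(f); g=c['img'].astype(float).mean(2); pts=[]
    uv0=guess
    for v in range(uv0[2],uv0[3]):
        row=g[v,uv0[0]:uv0[1]]; i=int(np.argmin(np.diff(row)))+1
        if row[i-1]-row[min(i+1,len(row)-1)]>15: pts.append((uv0[0]+i-.5,v))
    P=onz(c,pts,z)[:,:2]; q=np.c_[(P-O)@N,(P-O)@D]
    k=np.polyfit(q[:,1],q[:,0],1)
    for _ in range(3):
        e=abs(q[:,0]-np.polyval(k,q[:,1])); q=q[e<max(.0015,2*np.median(e))]; k=np.polyfit(q[:,1],q[:,0],1)
    print('n',len(q),'yrange',q[:,1].min().round(4),q[:,1].max().round(4),'front x at mid',np.polyval(k,q[:,1].mean()).round(4),'=> ctr x',(np.polyval(k,q[:,1].mean())-.0197).round(4),'ang deg',np.degrees(k[0]).round(2))
    st=readout.read_state(); t=st['ee_pos'][:2]; M=R.from_quat(st['eef_rot']).as_matrix()
    print('tcp cradle',((t-O)@N).round(4),((t-O)@D).round(4),'tool y rel groove',np.degrees(np.arctan2(M[1,1],M[0,1])-np.arctan2(D[1],D[0])).round(2))
E
python3 - <<'E'
from h import *
edge('top5',(430,452,252,308))
pipe('top6'); 
g=load('top6')['img'].astype(int).mean(2).astype(int)
for v in (245,260,275,290,305): print(v,g[v,396:440].tolist())
E
```

```text
n 52 yrange -0.0675 0.042 front x at mid -0.1384 => ctr x -0.1581 ang deg 6.13
tcp cradle -0.1355 -0.0087 tool y rel groove 0.01
10.95 [4.648e-01 7.000e-02 1.000e-04] [-0.1 -0.3  0.4]
245 [168, 169, 169, 171, 171, 170, 169, 170, 169, 168, 169, 171, 169, 161, 144, 135, 134, 134, 133, 133, 132, 133, 132, 133, 134, 133, 133, 134, 133, 133, 134, 134, 134, 133, 133, 132, 121, 82, 46, 52, 67, 73, 73, 74]
260 [169, 170, 169, 168, 169, 169, 169, 168, 169, 170, 167, 148, 136, 134, 134, 135, 128, 99, 89, 105, 121, 132, 143, 148, 148, 150, 151, 150, 150, 151, 152, 153, 153, 152, 150, 145, 135, 115, 93, 92, 110, 110, 81, 50]
275 [167, 168, 168, 166, 167, 168, 169, 167, 153, 138, 136, 135, 134, 134, 136, 129, 105, 92, 107, 123, 133, 142, 147, 149, 150, 152, 150, 151, 151, 151, 152, 153, 151, 150, 143, 119, 93, 117, 129, 106, 108, 115, 87, 46]
290 [165, 166, 168, 167, 168, 158, 139, 133, 133, 134, 133, 132, 133, 133, 128, 111, 96, 109, 125, 134, 141, 147, 148, 150, 152, 152, 151, 152, 146, 123, 80, 66, 73, 77, 78, 91, 101, 103, 108, 91, 54, 36, 42, 45]
305 [167, 169, 163, 143, 134, 134, 134, 133, 134, 134, 133, 132, 133, 131, 119, 99, 110, 126, 135, 141, 146, 148, 150, 152, 152, 150, 148, 140, 125, 107, 97, 92, 100, 105, 96, 83, 66, 49, 51, 65, 71, 71, 70, 70]
```

```bash
python3 - <<'E'
from h import *
# start just past toe edge: sample with moving window
c=load('top6'); g=c['img'].astype(float).mean(2); pts=[]
for v in range(246,314):
    row=g[v,409:420]; i=int(np.argmin(row)); 
    if row[i]<115 and 0<i<10: pts.append((409+i-1.5,v))
P=onz(c,pts,.02)[:,:2]; q=np.c_[(P-O)@N,(P-O)@D]; k=np.polyfit(q[:,1],q[:,0],1)
print(len(q),q[:,1].min(),q[:,1].max(),np.polyval(k,q[:,1].mean())-.0197,np.degrees(k[0]))
for y in (-.06,-.03,0,.03):print(y,np.polyval(k,y)-.0197-(-.1355))
E
```

```text
61 -0.07949726888524707 0.03773852668932199 -0.09816506896245145 6.670456345162703
-0.06 0.03292551840606059
-0.03 0.03641816118106969
0 0.03991080395607878
0.03 0.04340344673108787
```

Emit:
step_arm --deltas '[[[0,0,0,0,-0.006,0,70],[0,0,0,0,-0.012,0,70],[0,0,0,0,-0.018,0,70],[0,0,0,0.002,-0.022,0,70],[0,0,0,0.005,-0.022,0,70],[0,0,0,0.008,-0.022,0,70],[0,0,0,0.012,-0.022,0,70],[0,0,0,0.016,-0.022,0,70],[0,0,0,0.02,-0.022,0,70],[0,0,0,0.024,-0.022,0,70],[0,0,0,0.028,-0.022,0,70],[0,0,0,0.032,-0.022,-0.001,70],[0,0,0,0.036,-0.022,-0.001,70],[0,0,0,0.04,-0.022,-0.002,70]]]'

```text
time: 12.75
ee_pos: [0.4509, 0.1134, 0.002]
eef_rot: [0.773, 0.635, -0.001, 0.001]
ft_force: [-0.7, -1.9, -0.1]
width: 0.0611
grip_force: 0.9
```

```bash
python3 - <<'E'
from h import *
pipe('top7'); s=readout.read_state(); t=s['ee_pos'][:2]; print('tcp',(t-O)@N,(t-O)@D)
g=load('top7')['img'].astype(int).mean(2).astype(int)
for v in (245,252,260,275,290,305,312): print(v,g[v,374:424].tolist())
E
```

```text
12.75 [0.4509 0.1134 0.002 ] [-0.7 -1.9 -0.1]
tcp -0.09500749600152367 -0.03070218054358056
245 [168, 169, 169, 166, 165, 165, 166, 167, 167, 169, 170, 169, 169, 168, 167, 169, 171, 170, 170, 167, 166, 166, 165, 155, 138, 130, 134, 140, 143, 149, 151, 148, 153, 158, 161, 158, 141, 115, 82, 63, 70, 79, 82, 87, 88, 90, 94, 65, 59, 72]
252 [169, 167, 165, 164, 164, 165, 166, 168, 168, 169, 168, 168, 167, 168, 168, 169, 170, 168, 166, 165, 166, 159, 124, 88, 88, 101, 108, 111, 118, 125, 128, 130, 134, 136, 137, 134, 110, 69, 54, 70, 76, 77, 77, 77, 76, 70, 52, 62, 73, 76]
260 [165, 164, 163, 162, 164, 166, 168, 169, 168, 167, 167, 165, 167, 169, 169, 169, 166, 164, 164, 165, 157, 125, 101, 111, 127, 138, 146, 150, 153, 154, 152, 151, 150, 151, 148, 135, 125, 109, 81, 82, 100, 103, 93, 81, 61, 50, 60, 72, 80, 86]
275 [160, 161, 162, 166, 167, 166, 164, 163, 162, 165, 167, 168, 166, 164, 162, 160, 161, 162, 153, 122, 101, 114, 131, 141, 147, 151, 152, 153, 152, 149, 149, 150, 150, 151, 149, 131, 90, 104, 143, 106, 63, 58, 56, 53, 59, 62, 59, 61, 55, 45]
290 [165, 167, 165, 164, 161, 161, 164, 166, 166, 165, 163, 161, 161, 159, 159, 160, 155, 120, 105, 119, 136, 144, 147, 150, 152, 152, 151, 150, 148, 148, 149, 151, 141, 100, 93, 120, 110, 92, 72, 46, 43, 48, 49, 47, 52, 67, 91, 108, 91, 68]
305 [162, 160, 161, 163, 166, 166, 166, 164, 163, 163, 160, 158, 158, 162, 163, 153, 145, 137, 129, 123, 127, 136, 139, 139, 141, 143, 133, 84, 46, 57, 73, 76, 74, 74, 75, 73, 62, 42, 35, 41, 45, 46, 45, 47, 47, 49, 47, 46, 47, 47]
312 [157, 160, 164, 166, 166, 166, 164, 163, 162, 159, 158, 159, 162, 165, 165, 164, 164, 162, 161, 165, 164, 165, 164, 155, 137, 124, 92, 67, 71, 82, 84, 81, 80, 76, 70, 59, 51, 65, 73, 73, 72, 73, 73, 72, 72, 71, 72, 72, 72, 71]
```

```bash
cat >> h.py <<'E'
def fe(f,lo,hi,rows,z):
    c=load(f); g=c['img'].astype(float).mean(2); pts=[]
    for v in range(*rows):
        row=g[v,lo:hi]; i=int(np.argmin(row[2:]-row[:-2]))
        if row[i]-row[i+2]>25: pts.append((lo+i+1,v))
    P=onz(c,pts,z)[:,:2]; q=np.c_[(P-O)@N,(P-O)@D]; k=np.polyfit(q[:,1],q[:,0],1)
    for _ in range(3):
        e=abs(q[:,0]-np.polyval(k,q[:,1])); q=q[e<max(.001,2.5*np.median(e))]; k=np.polyfit(q[:,1],q[:,0],1)
    s=readout.read_state(); t=s['ee_pos'][:2]
    ym=(q[:,1].min()+q[:,1].max())/2
    print(f,len(q),'y',q[:,1].min().round(4),q[:,1].max().round(4),'ctr x',(np.polyval(k,ym)-.0197).round(4),'ang',np.degrees(k[0]).round(2),'tcp',((t-O)@N).round(4),((t-O)@D).round(4),s['ee_pos'][2].round(4))
E
python3 -c "
from h import *
fe('top5',430,452,(246,314),.02); fe('top7',380,405,(240,316),.0215)"
```

```text
top5 59 y -0.0711 0.0438 ctr x -0.1582 ang 6.31 tcp -0.095 -0.0307 0.0022
top7 71 y -0.0974 0.0368 ctr x -0.0663 ang 13.19 tcp -0.095 -0.0307 0.0022
```

```bash
python3 -c "
from h import *
fe('top7',386,400,(250,300),.0215)
c=load('top7');g=c['img'].astype(int).mean(2).astype(int)
for v in range(296,316,2): print(v,g[v,382:404].tolist())
for v in range(240,256,2): print(v,g[v,388:410].tolist())
"
```

```text
top7 50 y -0.0715 0.0264 ctr x -0.0605 ang 2.6 tcp -0.095 -0.0307 0.0022
296 [166, 164, 163, 161, 160, 158, 160, 154, 121, 101, 112, 129, 139, 144, 148, 150, 152, 151, 151, 149, 145, 139]
298 [165, 163, 162, 161, 159, 158, 161, 155, 112, 93, 109, 121, 122, 123, 124, 121, 124, 126, 125, 121, 92, 59]
300 [165, 163, 162, 159, 158, 160, 160, 146, 112, 110, 128, 142, 146, 149, 150, 149, 150, 149, 147, 132, 78, 43]
302 [164, 162, 162, 159, 158, 160, 157, 130, 107, 115, 133, 143, 148, 150, 152, 152, 151, 151, 146, 123, 68, 46]
304 [163, 163, 160, 158, 158, 161, 158, 131, 111, 117, 128, 134, 141, 147, 151, 150, 151, 149, 142, 99, 53, 54]
306 [163, 162, 159, 158, 159, 162, 165, 164, 163, 158, 151, 148, 147, 140, 135, 127, 124, 128, 118, 72, 45, 60]
308 [163, 161, 158, 157, 160, 163, 166, 165, 164, 164, 164, 163, 165, 166, 166, 163, 146, 131, 106, 60, 46, 67]
310 [163, 160, 158, 157, 161, 166, 166, 165, 164, 163, 162, 164, 165, 165, 167, 162, 141, 124, 86, 50, 55, 71]
312 [162, 159, 158, 159, 162, 165, 165, 164, 164, 162, 161, 165, 164, 165, 164, 155, 137, 124, 92, 67, 71, 82]
314 [158, 156, 1
[... 313 characters left out ...]
167, 168, 165]
244 [168, 168, 170, 169, 169, 167, 166, 166, 166, 165, 161, 160, 160, 159, 161, 162, 163, 161, 162, 165, 168, 163]
246 [167, 169, 170, 170, 169, 167, 165, 166, 160, 134, 109, 111, 125, 135, 141, 147, 151, 150, 151, 151, 152, 152]
248 [167, 169, 169, 169, 168, 166, 165, 163, 147, 114, 97, 113, 129, 139, 145, 151, 153, 154, 153, 150, 149, 152]
250 [168, 169, 170, 169, 167, 165, 166, 163, 142, 110, 103, 118, 131, 140, 146, 151, 153, 153, 152, 151, 151, 151]
252 [168, 169, 170, 168, 166, 165, 166, 159, 124, 88, 88, 101, 108, 111, 118, 125, 128, 130, 134, 136, 137, 134]
254 [169, 169, 169, 167, 165, 164, 165, 157, 122, 99, 111, 129, 138, 143, 148, 150, 148, 147, 144, 142, 142, 129]
```

Emit:
step_arm --deltas '[[[0,0,0,0.004,0,-0.001,70],[0,0,0,0.008,0,-0.001,70],[0,0,0,0.012,0,-0.002,70],[0,0,0,0.016,0,-0.003,70],[0,0,0,0.02,0,-0.004,70],[0,0,0,0.024,0,-0.004,70],[0,0,0,0.028,0,-0.005,70],[0,0,0,0.032,0,-0.006,70],[0,0,0,0.036,0,-0.006,70],[0,0,0,0.037,0,-0.006,70],[0,0,0,0.037,0,-0.006,70]]]'

```text
time: 14.18
ee_pos: [0.4582, 0.1499, 0.0079]
eef_rot: [0.773, 0.635, -0.0, 0.0]
ft_force: [0.3, -0.4, -0.3]
width: 0.0606
grip_force: 0.3
```

```bash
python3 -c "
from h import *
pipe('top8',1)
fe('top8',368,383,(250,298),.0283)
g=load('top8')['img'].astype(int).mean(2).astype(int)
for v in range(240,312,8): print(v,g[v,364:394].tolist())
"
```

```text
14.175 [0.4582 0.1499 0.0079] [ 0.3 -0.4 -0.3]
top8 44 y -0.0692 0.0191 ctr x -0.0255 ang -0.04 tcp -0.0585 -0.0307 0.008
240 [129, 129, 130, 130, 133, 145, 159, 164, 165, 166, 167, 168, 168, 167, 166, 164, 165, 165, 161, 157, 152, 151, 156, 161, 162, 163, 164, 164, 145, 114]
248 [129, 129, 130, 136, 152, 163, 163, 164, 164, 166, 167, 168, 166, 165, 165, 159, 132, 95, 88, 100, 110, 112, 114, 117, 117, 119, 117, 91, 60, 63]
256 [129, 132, 146, 159, 162, 162, 163, 164, 165, 168, 167, 164, 162, 163, 157, 133, 109, 115, 128, 139, 145, 147, 148, 146, 148, 149, 146, 138, 120, 93]
264 [139, 152, 160, 161, 161, 161, 163, 165, 166, 163, 162, 161, 160, 143, 116, 111, 124, 136, 142, 146, 148, 146, 146, 148, 150, 150, 140, 105, 70, 60]
272 [159, 161, 160, 159, 161, 163, 165, 164, 162, 160, 161, 154, 129, 110, 118, 131, 140, 145, 147, 146, 146, 147, 149, 151, 151, 140, 101, 62, 52, 55]
280 [159, 159, 159, 162, 164, 165, 162, 160, 160, 156, 139, 115, 114, 127, 137, 143, 147, 148, 146, 146, 148, 150, 150, 145, 119, 94, 103, 110, 79, 51]
288 [158, 160, 164, 165, 164, 162, 160, 159, 151, 127, 111, 122, 133, 141, 145, 147, 146, 147, 147, 149, 149, 149, 141, 106, 98, 128, 100, 56, 46, 49]
296 [162, 164, 164, 163, 162, 160, 155, 138, 117, 118, 130, 138, 144, 146, 147, 147, 147, 141, 108, 67, 61, 73, 77, 77, 72, 52, 44, 48, 49, 50]
304 [165, 163, 162, 161, 158, 157, 160, 163, 164, 164, 162, 161, 160, 162, 164, 164, 151, 101, 59, 68, 77, 77, 77, 76, 76, 71, 56, 63, 74, 74]
```

The pipe is parallel to the groove and at x = −25 mm in contact. The final nudge over the ridge comes next, and then I'll back off.

Emit:
step_arm --deltas '[[[0,0,0,0.003,0,-0.001,70],[0,0,0,0.006,0,-0.001,70],[0,0,0,0.009,0,-0.002,70],[0,0,0,0.011,0,-0.002,70],[0,0,0,0.013,0,-0.002,70],[0,0,0,0.015,0,-0.002,70],[0,0,0,0.016,0,-0.002,70],[0,0,0,0.016,0,-0.002,70],[0,0,0,0.016,0,-0.002,70]]]'

```text
time: 15.35
ee_pos: [0.4613, 0.1652, 0.01]
eef_rot: [0.773, 0.635, -0.0, 0.001]
ft_force: [1.6, 0.5, -0.7]
width: 0.061
grip_force: 0.0
```

```bash
python3 -c "
from h import *
pipe('top9',1)
fe('top9',353,371,(250,298),.026)
g=load('top9')['img'].astype(int).mean(2).astype(int)
for v in range(240,312,8): print(v,g[v,346:384].tolist())
"
```

```text
15.35 [0.4613 0.1652 0.01  ] [ 1.6  0.5 -0.7]
top9 13 y -0.0671 0.0096 ctr x 0.0145 ang 14.79 tcp -0.0428 -0.0306 0.01
240 [134, 133, 135, 150, 166, 168, 165, 165, 166, 167, 167, 162, 145, 127, 141, 148, 136, 129, 129, 129, 129, 129, 118, 102, 100, 114, 127, 134, 141, 144, 145, 145, 145, 147, 149, 150, 150, 144]
248 [135, 142, 156, 166, 166, 165, 166, 167, 167, 165, 153, 132, 134, 149, 143, 132, 129, 128, 129, 130, 127, 112, 99, 109, 124, 134, 141, 145, 146, 146, 146, 148, 147, 147, 143, 136, 112, 74]
256 [152, 165, 167, 165, 166, 167, 168, 168, 161, 140, 131, 148, 148, 133, 128, 126, 126, 128, 127, 116, 103, 106, 121, 134, 140, 145, 146, 146, 145, 147, 149, 150, 143, 122, 100, 87, 87, 91]
264 [167, 166, 165, 167, 167, 168, 163, 148, 132, 140, 150, 137, 128, 127, 126, 127, 127, 123, 108, 102, 115, 130, 139, 144, 145, 146, 146, 147, 148, 150, 151, 150, 145, 127, 94, 67, 65, 73]
272 [165, 165, 166, 167, 166, 157, 135, 131, 148, 146, 132, 126, 125, 125, 127, 124, 110, 99, 111, 127, 138, 143, 145, 147, 146, 147, 148, 148, 150, 150, 148, 147, 142, 119, 84, 59, 51, 50]
280 [165, 167, 167, 161, 141, 127, 142, 144, 130, 126, 125, 124, 126, 125, 116, 104, 106, 122, 135, 141, 145, 146, 146, 146, 147, 148, 149, 149, 149, 147, 146, 146, 143, 128, 100, 82, 70, 55]
288 [94, 123, 139, 129, 136, 149, 142, 130, 126, 124, 124, 126, 123, 108, 102, 115, 131, 139, 144, 146, 146, 146, 146, 146, 148, 149, 149, 148, 147, 145, 144, 136, 109, 88, 87, 69, 51, 49]
296 [157, 133, 123, 144, 143, 130, 126, 125, 125, 126, 125, 115, 105, 110, 125, 136, 140, 143, 145, 145, 146, 147, 147, 147, 148, 149, 146, 125, 84, 62, 72, 78, 74, 59, 46, 46, 49, 50]
304 [126, 140, 147, 135, 128, 126, 124, 125, 126, 128, 136, 152, 160, 161, 158, 157, 160, 164, 164, 164, 162, 161, 157, 157, 159, 155, 114, 67, 65, 75, 77, 77, 77, 78, 72, 59, 66, 75]
```

Emit:
step_arm --deltas '[[[0,0,0,-0.01,0,0,70],[0,0,0,-0.03,0,-0.002,70],[0,0,0,-0.05,0,-0.02,70],[0,0,0,-0.07,0,-0.05,70],[0,0,0,-0.1,0,-0.09,70],[0,0,0,-0.13,0,-0.12,70],[0,0,0,-0.16,0,-0.15,70],[0,0,0,-0.19,0,-0.15,70],[0,0,0,-0.19,0,-0.15,70],[0,0,0,-0.19,0,-0.15,70]]]'

```text
time: 16.65
ee_pos: [0.4242, -0.0207, 0.1601]
eef_rot: [0.773, 0.635, -0.0, 0.001]
ft_force: [-0.6, 0.6, 0.5]
width: 0.061
grip_force: 0.0
```

```bash
python3 - <<'E'
from h import *
pipe('top10',1); a=load('top10')
def run(f):
    c=load(f); g=c['img'].astype(float).mean(2); pts=[(366.8-(v-248)*.215,v) for v in range(248,298)]
    out=[]
    for u,v in pts:
        lo=int(u)-5; row=g[v,lo:lo+11]; i=int(np.argmin(row)); out.append((lo+i-1,v))
    P=onz(c,out,.026)[:,:2]; q=np.c_[(P-O)@N,(P-O)@D]; k=np.polyfit(q[:,1],q[:,0],1); print(f,'ctr x',np.polyval(k,-.025)-.0197,'ang',np.degrees(k[0]),'y',q[:,1].min(),q[:,1].max())
run('top9');run('top10')
s=readout.read_state();print(s['time'],s['ee_pos'],s['ft_force'])
d=np.abs(a['img'].astype(int)-load('top0')['img']).max(2)
for n,b in dict(vial=(190,212,430,455),cup=(172,206,382,418),dish=(240,278,300,336)).items(): print(n,d[b[0]:b[1],b[2]:b[3]].max())
E
```

```text
16.65 [ 0.4242 -0.0207  0.1601] [-0.6  0.6  0.5]
top9 ctr x 0.0007858139876531015 ang -0.5868314598781063 y -0.08081129370106419 0.017998153961668335
top10 ctr x 0.000829264262091383 ang -0.5474100972995763 y -0.08081129370106419 0.017998153961668335
16.7 [ 0.42428591 -0.0203108   0.16001293] [-0.7737391   0.29861303  0.24568491]
vial 5
cup 5
dish 5
```

View pics/top10c.png

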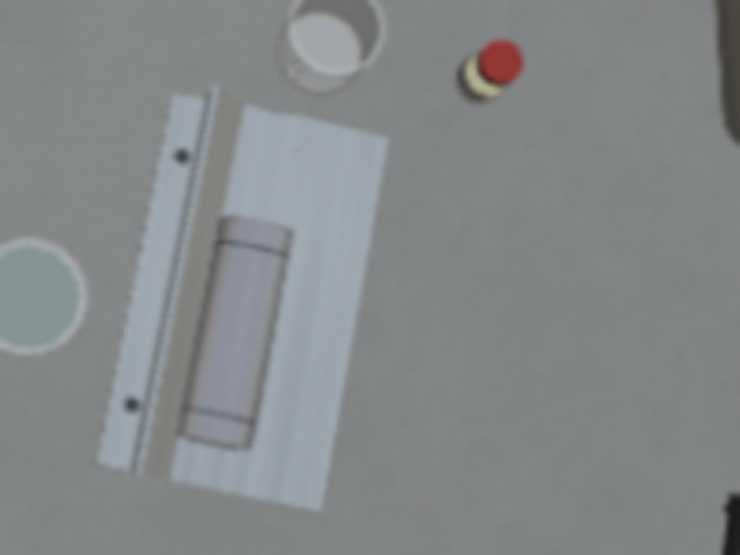

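The pipe lies in the groove, parallel to it, about 23 mm off the middle and at rest. The bystanders' pixels haven't changed. I'll hand in.

```bash
python3 -c "
from h import *
P=onz(load('top10'),np.array([(236,332)])/3.7+[310,180],.03)[0,:2]; print((P-O)@N,(P-O)@D)
print(r.close_job())"
```

```text
-0.000945799553272349 -0.0220492348523727
the job is handed in; nothing more can be done
None
```

The pipe is in the V-cradle's groove: rolled there without gripping, at rest, within about 1 mm of the seat line, parallel within about 0.6°, 22 mm off the middle, and the vial, dish and beaker have not moved; I handed the job in at 16.7 s and got no verdict back.

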